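Pack the toy village into its gift tray

ROBOT

A 6-joint arm with a two-finger parallel gripper is mounted at the origin on the work surface. World frame = base frame: x ahead of the robot, y to its left, z up, the work surface at z = 0. Lengths are in mm, angles in rad, forces in N, time in s.
With the tool pointing down it reaches from about 300 to 775 mm from the base axis. Payload 14.6 kg.
Tool frame: the origin (TCP) lies at the very end of the fingers, on their centre line; the grasp point (between the pads) lies 19 mm behind it; z points along the fingers, y is the direction in which the jaws open and shut (so a half turn about z gives the same grasp; the last joint's range is limited). The gripper opens to 94 mm and grips with 3 to 60 N. Pads are 16 mm wide; open, the fingers measure 119 mm over their backs; the gripper's body (75 mm by 177 mm) begins 78 mm behind the grasp point.
Start: joints at [-1.289, 0.3, 1.521, -0, 1.321, -0.067], TCP at [187.966, -516.873, 205.446] pointing down, gripper open.
Joint ranges: [-3.03, 3.03], [-0.79, 2.21], [0.23, 2.52], [-1.04, 4.18], [0, 3.07], [-2.55, 2.55]. Speed limits (rad/s): [2.22, 2.22, 2.57, 3.14, 3.14, 3.14].

INTERFACE

Orientations are given as [roll, pitch, yaw] about the fixed x, y, z axes, in that order (R = Rz(yaw) Ry(pitch) Rx(roll)).
In Python, from cell import manip gives the robot as it stands.
- The arm moves only by the shell command python3 -m pendant 'ROWS' [FORCE]. ROWS is JSON, a list of rows, each an object with "claw": the finger opening in m, from 0 to 0.094; "delta_pos": the shift along the tool's x, y, z in m, a list of three; "rotation": the turn, a rotation vector about the tool's x, y, z in rad, a list of three. A call has 1 to 10 rows; each row is the pose to reach, as a shift and turn from the pose measured when the call began, along the tool's axes at that moment; what a row does not reach only later rows make up. A row lasts 1/8 s, in which the tool goes at most 62.5 mm and 10.7 degrees, less where a joint would pass 70% of its speed; a pose out of reach is approached as far as the arm can. A call with a gripper value outside its range is refused whole. The fingers move at their own pace and stop on an object; FORCE is the grip in N (left out, the last holds). Time passes only in rows, so rows that repeat a pose let the fingers close. It gives the time, the measured TCP pose, the force and the opening at its end, in the units of the state.
- manip.read_state(): the state, without advancing time (a new reading comes with each control period).
- manip.camera(name): name is "scene" or "top" or "wrist"; returns the picture (400x640x3 uint8, red, green, blue); there is no depth.
- manip.camera_model(name): a dict with "fx", "fy", "cx", "cy" (pixels), "cam_to_world" (4x4, takes a point from camera to world coordinates); the wrist camera has in their place "T_tool_cam" (4x4, takes a point from camera to tool coordinates, whose origin is the TCP and whose axes are the flange's). Camera axes: x right, y up, looking along -z (the intrinsics and any distortion apply to the point x, -y, -z); pixel columns grow to the right and rows downward; lengths in mm; the calibration is good to about 2 mm. The wrist camera is an equidistant fisheye: a pixel r from the principal point sees the ray r / f radians off the axis. A picture is of the moment at which its call begins: read the wrist's pose just before it. camera_model takes no time and is no camera call.
- manip.sign_off(): hands the job in, once; it reports no verdict.
The state is a dict: "clock": time; "joints": joint angles; "qd": joint speeds; "effort": joint torques, N m; "eef_pos": TCP position; "eef_rot": TCP orientation; "wrist_force": force on the tool from outside, world axes, zero at the start; "moment": the same for the moment, N m; "finger_gap": finger opening in mm.
Only numpy, scipy, OpenCV 4.12 (cv2) and the standard library are available. Lean on these libraries where they do the work, as an engineer would, in place of code of your own. Each camera call takes 0.05 s, during which the arm holds its last target.

TASK

Pack the sold toy village into its wooden gift tray: stand the peg doll, the gabled house, the bus and the round hut upright on the floor of their own recesses - doll in the small round one, hut in the large round one, house in the square one, bus in the oblong one. Leave the two look-alikes, the truck wheel with its axle hole and the plain flat-topped block, where they lie.

Things in the scene. Friction and masses are not known exactly. Their poses are not given: they have to be found in the camera images.
- doll: Peg doll of the village, brown wood: plain upright cylinder 28 mm in diameter and 32 mm high, with a round ball head 23 mm across; 55 mm high in all. About 25 g. Starts standing on the table. Origin: centre of its underside, z up.
- house: Little house, 32 x 32 mm in plan, brown wood walls 26 mm high with a gable roof of the same wood, ridge 42 mm high. About 35 g. Starts standing. Origin: centre of its underside, z up; x along the ridge, all walls upright and parallel to x or y.
- bus: Toy bus, brown wood with dark windows and carved wheels that do not turn: 50 mm long (x), 22 mm wide (y), 28 mm high. About 30 g. Starts standing. Origin: centre of its underside, x along its length, z up.
- hut: Round hut: upright brown wood cylinder 44 mm in diameter and 28 mm high with a low conical roof of the same wood (slightly, 1 mm, wider), 41 mm high in all. About 40 g. Starts standing. Origin: centre of its underside, z up.
- wheel: Look-alike that stays: loose toy-truck wheel lying flat, brown wood disc 44 mm in diameter, 26 mm thick, flat top with a dark axle hole in the middle. Origin: centre of its underside, z up.
- block: Look-alike that stays: plain building block, 32 x 32 mm and 34 mm high, brown wood with a flat top, no roof. Origin: centre of its underside, z up.
- hut_cell: Fixed pale insert 76 x 76 x 18 mm, one of four in a row (78 mm apart along y, any order) in the low tray (92 x 328 mm, walls level with the inserts' tops, 24 mm above the table). Centred recess, 10 mm deep, dark felt floor, round and large, 62 mm in diameter: place of the round hut. Origin: centre of its underside, 6 mm above the table; z up. Recess floor 8 mm, rim 18 mm above origin.
- doll_cell: Fixed pale insert 76 x 76 x 18 mm, one of four in a row (78 mm apart along y, any order) in the low tray (92 x 328 mm, walls level with the inserts' tops, 24 mm above the table). Centred recess, 10 mm deep, dark felt floor, round and small, 44 mm in diameter: place of the peg doll. Origin: centre of its underside, 6 mm above the table; z up. Recess floor 8 mm, rim 18 mm above origin.
- house_cell: Fixed pale insert 76 x 76 x 18 mm, one of four in a row (78 mm apart along y, any order) in the low tray (92 x 328 mm, walls level with the inserts' tops, 24 mm above the table). Centred recess, 10 mm deep, dark felt floor, square, 48 x 48 mm, sides along x and y: place of the house. Origin: centre of its underside, 6 mm above the table; z up. Recess floor 8 mm, rim 18 mm above origin.
- bus_cell: Fixed pale insert 76 x 76 x 18 mm, one of four in a row (78 mm apart along y, any order) in the low tray (92 x 328 mm, walls level with the inserts' tops, 24 mm above the table). Centred recess, 10 mm deep, dark felt floor, oblong, 38 mm along x and 66 mm along y: place of the bus, length along y. Origin: centre of its underside, 6 mm above the table; z up. Recess floor 8 mm, rim 18 mm above origin.
Things that resemble listed ones, but are neither listed nor needed, are in the scene too. What is shaped like the bus but green, purple or yellow is not meant.

How it is judged:
By the outcome, as a careful person would: the job done as asked, in the order asked, and still so for the second after the job is handed in, with the robot touching nothing.
It also fails if it takes over 96 s, if anything falls off the work surface, if the arm or the gripper's body presses on something with over 40 N, if the wrist force passes 120 N, or if a joint passes its speed limit or range.

## Working session

There is one attempt and no reset: what is moved stays moved. The work goes in short steps, Python scripts to look and compute and a shell command to move; the robot and the scene stay as the last step left them, time stands still between calls to the robot, and variables do not carry over. Pictures are saved under pics/ and viewed, and the job is handed in when it is done.

```bash
ls; mkdir -p pics; python3 - <<'E'
from cell import manip
import cv2,numpy as np
s=manip.read_state();print(s)
for n in("scene","top","wrist"):
    im=manip.camera(n);cv2.imwrite(f"pics/{n}0.png",im[:,:,::-1]);m=manip.camera_model(n)
    print(n,{k:(np.round(v,4).tolist()) if not isinstance(v,str) else v for k,v in m.items()})
E
```

```text
pics
{'clock': 0.0, 'joints': array([-1.28859075e+00,  3.00455247e-01,  1.52159177e+00, -3.71749452e-05,
        1.32072307e+00, -6.65915904e-02]), 'qd': array([-0.00033388, -0.00109549, -0.00110693,  0.00143684, -0.00120803,
        0.00048066]), 'effort': array([ 8.76952035e-04, -5.31806231e+01, -3.52738667e+01,  7.08495034e-02,
        2.44282099e-02, -1.36215681e-04]), 'eef_pos': array([ 187.88806232, -516.62020161,  204.89051308]), 'eef_rot': array([-3.14041543e+00, -4.24214914e-05,  3.48806359e-01]), 'wrist_force': array([ 0.15764415, -0.22607183, -0.47087001]), 'moment': array([ 0.00184633, -0.00878187,  0.01040866]), 'finger_gap': 94.25880595497648}
scene {'fx': 424.2175, 'fy': 424.2175, 'cx': 325.9135, 'cy': 194.9873, 'cam_to_world': [[0.8067, -0.4538, 0.3786, 852.6923], [0.591, 0.6206, -0.5154, -445.7587], [-0.001, 0.6395, 0.7688, 714.2505], [0.0, 0.0, 0.0, 1.0]]}
top {'fx': 400.5142, 'fy': 400.5142, 'cx': 326.0807, 'cy': 206.7339, 'cam_to_world': [[0.0174, 0.9955, -0.0927, 451.8088], [-0.9997, 0.0189, 0.0163, 38.2524], [0.018, 0.0924, 0.9956, 897.9431], [0.0, 0.0, 0.0, 1.0]]}
wrist {'fx': 309.7069, 'fy': 309.7069, 'cx': 319.623, 'cy': 200.5339, 'T_tool_cam': [[0.0002, 0.9729, 0.2312, 66.0206], [1.0, -0.0001, -0.0006, 1.3679], [-0.0005, 0.2312, -0.9729, -179.4645], [0.0, 0.0, 0.0, 1.0]]}
```

View pics/top0.png

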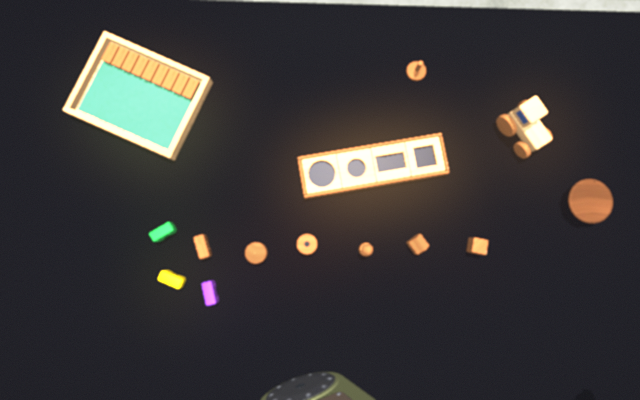

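View pics/scene0.png

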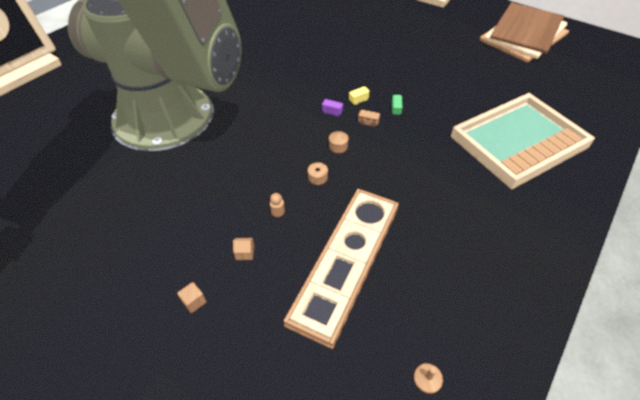

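View pics/wrist0.png

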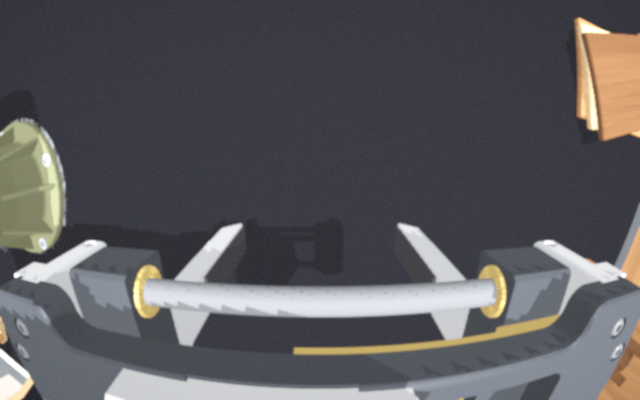

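The top view shows, left to right, the brown bus at about (202,246), a round hut candidate at (256,253), a disc with a dark hole at (307,244), the doll at (366,249), and two square things at (418,244) and (478,246). The tray's recesses run large round (321,173), small round (356,168), oblong (391,161), square (426,156). I'll enlarge both views to tell the candidates apart.

```bash
python3 - <<'E'
import cv2,numpy as np
t=cv2.imread("pics/top0.png");s=cv2.imread("pics/scene0.png")
a=cv2.resize(t[215:310,180:500],(800,238),interpolation=cv2.INTER_CUBIC)
b=cv2.resize(s[80:320,170:420],(375,360),interpolation=cv2.INTER_CUBIC)
b=cv2.copyMakeBorder(b,0,0,0,425,cv2.BORDER_CONSTANT)
b[:, 380:800][:300]=cv2.resize(s[225:315,170:296],(420,300),interpolation=cv2.INTER_CUBIC)
cv2.imwrite("pics/crop0.png",np.vstack([a,b]))
E
```

```text
(no output)
```

View pics/crop0.png

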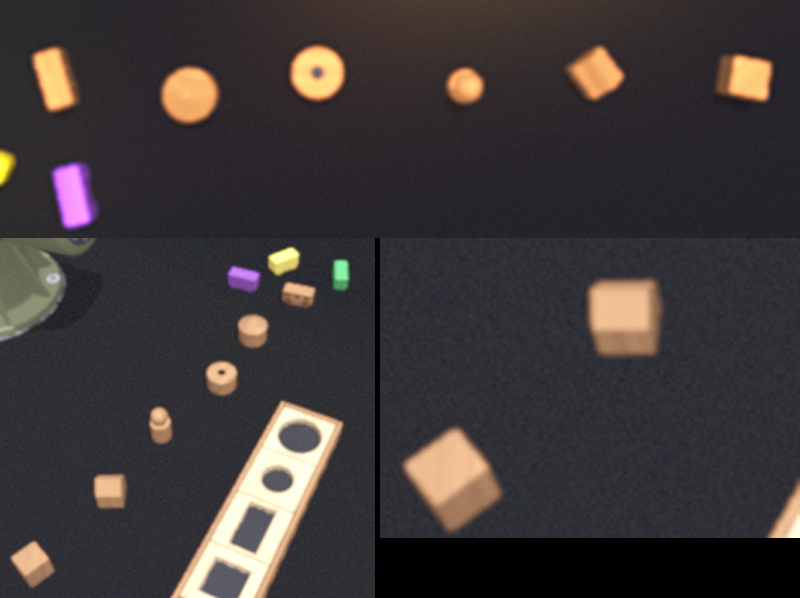

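```bash
cat > h.py <<'E'
import cv2,numpy as np
from cell import manip
from scipy.spatial.transform import Rotation as R
def ray(name,uv,state=None):
    m=manip.camera_model(name);uv=np.atleast_2d(np.asarray(uv,float))
    x=(uv[:,0]-m['cx'])/m['fx'];y=(uv[:,1]-m['cy'])/m['fy']
    if name=='wrist':
        r=np.hypot(x,y)+1e-12;d=np.c_[x/r*np.sin(r),-y/r*np.sin(r),-np.cos(r)]
        T=np.eye(4);T[:3,:3]=R.from_euler('xyz',state['eef_rot']).as_matrix();T[:3,3]=state['eef_pos']
        M=T@np.array(m['T_tool_cam'])
    else:
        d=np.c_[x,-y,-np.ones_like(x)];M=np.array(m['cam_to_world'])
    return M[:3,3],d@M[:3,:3].T
def onplane(name,uv,z,state=None):
    o,d=ray(name,uv,state);t=(z-o[2])/d[:,2];return o+d*t[:,None]
def brown(im):
    hsv=cv2.cvtColor(im,cv2.COLOR_RGB2HSV)
    return cv2.inRange(hsv,(3,60,70),(25,255,255))
def blobs(mask,amin=60):
    n,l,st,c=cv2.connectedComponentsWithStats(mask)
    return [(c[i],st[i],l==i) for i in range(1,n) if st[i][4]>amin]
def cnt(m):
    c=cv2.findContours(m.astype(np.uint8),cv2.RETR_EXTERNAL,cv2.CHAIN_APPROX_NONE)[0]
    return max(c,key=cv2.contourArea)
def rect(pts):
    (c,s,a)=cv2.minAreaRect(np.float32(pts));return np.round(c,1),np.round(s,1),round(a,1)
E
python3 - <<'E'
from h import *
im=cv2.imread("pics/top0.png")[:,:,::-1].copy()
for c,st,m in blobs(brown(im)):
    if 180<c[0]<500 and 215<c[1]<310:
        for z in(14,20,28):
            print(np.round(c),st[4],z,onplane('top',[c],z)[0].round(1)[:2],rect(onplane('top',cnt(m)[:,0],z)[:,:2]))
hsv=cv2.cvtColor(im,cv2.COLOR_RGB2HSV)
t=(cv2.inRange(hsv,(0,0,90),(40,255,255)))
t[:120]=0;t[205:]=0;t[:,:280]=0;t[:,465:]=0
for c,st,m in blobs(t): 
    P=onplane('top',cnt(m)[:,0],24)[:,:2]; print('tray',c,st,rect(P))
    rc=cv2.minAreaRect(np.float32(P)); print(cv2.boxPoints(rc))
hole=cv2.inRange(im,(0,0,0),(110,110,120))
hole[:140]=0;hole[190:]=0;hole[:,:304]=0;hole[:,442:]=0
for c,st,m in blobs(hole): print('hole',c.round(1),st[4],onplane('top',[c],24)[0].round(1),onplane('top',[c],14)[0].round(1))
E
```

```text
[202. 246.] 383 14 [442.6 294. ] (array([442.7, 293.8]), array([57. , 32.8]), 18.5)
[202. 246.] 383 20 [442.7 292.3] (array([442.8, 292. ]), array([56.6, 32.6]), 18.5)
[202. 246.] 383 28 [442.8 290. ] (array([442.9, 289.7]), array([56.1, 32.3]), 18.5)
[307. 244.] 424 14 [452.   65.2] (array([452.3,  65.3]), array([49.7, 49.5]), 46.2)
[307. 244.] 424 20 [452.   65.1] (array([452.2,  65.1]), array([49.4, 49.1]), 46.2)
[307. 244.] 424 28 [452.   64.8] (array([452.2,  64.9]), array([48.9, 48.7]), 46.2)
[418. 244.] 356 14 [ 455.8 -180.2] (array([ 455.4, -180.6]), array([42.8, 42. ]), 37.3)
[418. 244.] 356 20 [ 455.7 -178.8] (array([ 455.4, -179.1]), array([42.5, 41.7]), 37.3)
[418. 244.] 356 28 [ 455.7 -176.8] (array([ 455.4, -177.1]), array([42.1, 41.3]), 37.3)
[478. 245.] 377 14 [ 454.4 -312.9] (array([ 454.9, -312.5]), array([48.5, 39.1]), 79.7)
[478. 245.] 377 20 [ 454.4 -310.5] (array([ 454.9, -310.1]), array([48.1, 38.9]), 79.7)
[478. 245.] 377 28 [ 454.3 -307.3] (array([ 454.8, -306.9]), array([47.7, 38.5]), 79.7)
[255. 252.] 459 14 [431.  176.4] (array([430.8, 176.3]), array([50.1, 50.2]), 1.8)
[255. 252.] 459 20 [431.2 175.5] (array([430.9, 175.4]), array([49.8, 49.8]), 1.8)
[255. 252.] 459 28 [431.4 174.2] (array([431.1, 174.2]), array([49.3, 49.4]), 1.8)
[366. 249.] 203 14 [442.9 -64.6] (array([443.5, -64.6]), array([32.9, 33.1]), 0.6)
[366. 249.] 203 20 [443.  -63.9] (array([443.6, -63.9]), array([32.7, 32.8]), 0.6)
[366. 249.] 203 28 [443.1 -63. ] (array([443.7, -62.9]), array([32.4, 32.6]), 0.6)
tray [373.68338846 164.89599412] [ 296  132  155   67 5442] (array([628.3, -79.1]), array([102.1, 333.4]), 10.9)
[[ 546.7451     74.97766 ]
 [ 609.55383  -252.46368 ]
 [ 709.84705  -233.22577 ]
 [ 647.0383     94.215576]]
hole [332.9 144.4] 652 [672.6  11.2  24. ] [675.1  10.9  14. ]
hole [414.2 184.8] 583 [ 585.7 -170.1   24. ] [ 587.2 -172.4   14. ]
```

```bash
python3 - <<'E'
from h import *
im=cv2.imread("pics/top0.png")[:,:,::-1].copy()
print(im[165,310:440:6].tolist())
hsv=cv2.cvtColor(im,cv2.COLOR_RGB2HSV)
for thr in(110,150,190):
    w=((im.min(2)<thr)).astype(np.uint8)
    # restrict to within tray box
    box=np.zeros_like(w)
    cv2.fillPoly(box,[np.int32([[303,163],[438,138],[444,170],[309,192]])],1)
    for c,st,m in blobs(w&box,100): print(thr,'hole',c.round(1),st[4],onplane('top',[c],24)[0].round(1),onplane('top',[c],16)[0].round(1),rect(onplane('top',cnt(m)[:,0],24)[:,:2]))
# pale inserts outline
p=((im[:,:,2]>150)).astype(np.uint8);p[:120]=0;p[205:]=0;p[:,:280]=0;p[:,465:]=0
for c,st,m in blobs(p,1000): print('pale',rect(onplane('top',cnt(m)[:,0],24)[:,:2]))
s=cv2.imread("pics/scene0.png")[:,:,::-1].copy()
for thr in(110,150):
    w=((s.min(2)<thr)).astype(np.uint8)
    for c,st,m in blobs(w,100):
        if 290<c[0]<400 and 190<c[1]<335 and st[4]<5000: print('scene',thr,c.round(1),st[4],onplane('scene',[c],24)[0].round(1),rect(onplane('scene',cnt(m)[:,0],24)[:,:2]))
for c,st,m in blobs(brown(s),60):
    if 160<c[0]<400 and 100<c[1]<315 and st[4]<3000: print(c.round(),st[4],onplane('scene',[c],14)[0].round(1)[:2])
E
```

```text
[[255, 255, 209], [176, 171, 179], [178, 173, 181], [172, 167, 176], [255, 255, 240], [255, 255, 248], [255, 255, 230], [183, 176, 181], [183, 174, 180], [217, 177, 153], [255, 255, 243], [255, 255, 221], [177, 169, 175], [175, 167, 171], [173, 164, 168], [167, 160, 167], [255, 253, 196], [255, 255, 247], [155, 147, 156], [173, 156, 154], [253, 224, 177], [255, 255, 214]]
150 hole [427.2 154.7] 247 [ 654.  -199.6   24. ] [ 655.9 -201.7   16. ] (array([ 652.5, -194.2]), array([42.7, 42.4]), 10.8)
190 hole [424.8 155.6] 431 [ 651.7 -194.    24. ] [ 653.5 -196.1   16. ] (array([ 651.7, -194.1]), array([46.9, 46.4]), 11.4)
190 hole [390.6 161.1] 458 [ 637.7 -117.6   24. ] [ 639.4 -119.    16. ] (array([ 637.8, -117.4]), array([36.2, 64.6]), 10.7)
190 hole [356.2 166.9] 268 [623.2 -41.3  24. ] [624.7 -42.1  16. ] (array([622.9, -42. ]), array([40.5, 37.7]), 0.7)
190 hole [321.3 172.6] 552 [608.7  35.9  24. ] [610.1  35.8  16. ] (array([608.8,  36. ]), array([57.4, 57.9]), 64.4)
pale (array([629.1, -79. ]), array([ 80.2, 312.9]), 10.9)
scene 110 [369.4 212.6] 382 [612.3  31.7  24. ] (array
[... 386 characters left out ...]
33.2  24. ] (array([611.4,  33.6]), array([56. , 51.6]), 36.2)
scene 150 [354.7 240.6] 265 [626. -43.  24.] (array([625.5, -42.8]), array([37.4, 34.8]), 36.2)
scene 150 [338. 273.] 553 [ 640.9 -120.2   24. ] (array([ 640.2, -119. ]), array([34. , 62.3]), 10.8)
scene 150 [319.7 308.9] 608 [ 655.6 -196.2   24. ] (array([ 654.6, -195.4]), array([44.9, 44.3]), 10.6)
[369. 117.] 331 [443.9 293.9]
[338. 141.] 421 [432.8 176.2]
[317. 173.] 446 [454.6  64.4]
[340. 276.] 2666 [ 644.2 -118.9]
[277. 205.] 341 [439.6 -59. ]
[372. 205.] 96 [602.4  60.3]
[355. 236.] 79 [617.2 -26.9]
[243. 248.] 501 [ 457.4 -180.1]
[344. 261.] 75 [631.9 -88.3]
[192. 297.] 587 [ 453.8 -309.5]
[319. 301.] 104 [ 642.3 -181. ]
```

The hut at (256,253) is plain-topped with no hole, and the disc at (307,244) has the dark axle hole, so that one is the wheel. House versus block, (418,244) or (478,246), isn't clear from these views. I'll move the wrist camera above that area and look.

```bash
python3 -m pendant '[{"claw":0.06,"delta_pos":[0.05,-0.033,0.01],"rotation":[0,0,0.1]},{"claw":0.06,"delta_pos":[0.1,-0.066,0.02],"rotation":[0,0,0.2]},{"claw":0.06,"delta_pos":[0.15,-0.1,0.03],"rotation":[0,0,0.3]},{"claw":0.06,"delta_pos":[0.2,-0.133,0.04],"rotation":[0,0,0.349]},{"claw":0.06,"delta_pos":[0.25,-0.166,0.05],"rotation":[0,0,0.349]},{"claw":0.06,"delta_pos":[0.3,-0.2,0.055],"rotation":[0,0,0.349]},{"claw":0.06,"delta_pos":[0.339,-0.225,0.055],"rotation":[0,0,0.349]},{"claw":0.06,"delta_pos":[0.339,-0.225,0.055],"rotation":[0,0,0.349]},{"claw":0.06,"delta_pos":[0.339,-0.225,0.055],"rotation":[0,0,0.349]}]' 15
python3 - <<'E'
from h import *
s=manip.read_state();im=manip.camera('wrist');cv2.imwrite("pics/w1.png",im[:,:,::-1]);np.save('s1.npy',s,allow_pickle=True)
print(s['clock'],s['eef_pos'],s['eef_rot'])
E
```

```text
clock: 1.27
eef_pos: [429.3, -189.6, 150.1]
eef_rot: [-3.141, 0.001, 0.0]
wrist_force: [0.2, 0.3, 0.0]
finger_gap: 59.7
1.275 [ 429.29425471 -189.57903822  150.07995402] [-3.14071449e+00  6.84738312e-04  7.48703745e-05]
```

View pics/w1.png

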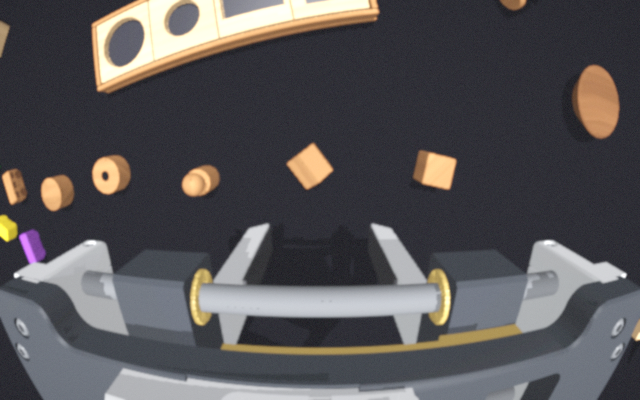

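```bash
python3 - <<'E'
from h import *
t=cv2.imread("pics/w1.png")
cv2.imwrite("pics/w1c.png",cv2.resize(t[125:225,270:470],(800,400),interpolation=cv2.INTER_CUBIC))
s=np.load('s1.npy',allow_pickle=True).item()
im=t[:,:,::-1].copy()
for c,st,m in blobs(brown(im),100):
    if c[1]>125 and st[4]<3000: 
      for z in (14,28):print(c.round(),st[4],z,onplane('wrist',[c],z,s)[0].round(1)[:2],rect(onplane('wrist',cnt(m)[:,0],z,s)[:,:2]))
E
```

```text
[310. 166.] 1362 14 [ 457.  -181.1] (array([ 456.5, -181.4]), array([39.3, 38.2]), 37.8)
[310. 166.] 1362 28 [ 458.7 -181.5] (array([ 458.2, -181.8]), array([37.6, 36.5]), 37.8)
[435. 169.] 1369 14 [ 455.2 -314.6] (array([ 454.9, -315. ]), array([48.4, 37.8]), 79.2)
[435. 169.] 1369 28 [ 457.  -309.1] (array([ 456.7, -309.5]), array([46.2, 36.1]), 79.2)
[111. 174.] 1278 14 [454.2  63.2] (array([454.5,  64.8]), array([48.3, 67.2]), 15.7)
[111. 174.] 1278 28 [456.   51.9] (array([456.3,  53.5]), array([46.1, 64.2]), 15.7)
[200. 180.] 979 14 [443.1 -61.4] (array([442.6, -60.6]), array([32. , 49.5]), 22.3)
[200. 180.] 979 28 [445.5 -67.2] (array([445. , -66.4]), array([30.6, 47.3]), 22.3)
[ 14. 186.] 689 14 [444.5 293. ] (array([445.2, 294.7]), array([60.6, 70.1]), 18.2)
[ 14. 186.] 689 28 [446.8 271.5] (array([447.5, 273.1]), array([57.9, 67. ]), 18.2)
[ 57. 192.] 1027 14 [433.  174.6] (array([431.5, 176.5]), array([50.3, 82.9]), 5.7)
[ 57. 192.] 1027 28 [435.8 158.4] (array([434.4, 160.2]), array([48. , 79.2]), 5.7)
[199. 296.] 761 14 [298.5 -40.9] (array([295.9, -42.1]), array([30.4, 89.2]), 79.7)
[199. 296.] 761 28 [307.3 -47.6] (array([304.7, -48.7]), array([29.1, 85.2]), 79.7)
[440. 296.] 683 14 [ 299.8 -340.3] (array([ 295.9, -340.8]), array([89. , 31.2]), 8.9)
[440. 296.] 683 28 [ 308.5 -333.7] (array([ 304.8, -334.2]), array([85. , 29.8]), 8.9)
[636. 332.] 102 14 [ 109.7 -922.3] (array([ 102.2, -925. ]), array([100.1,  27.7]), 39.8)
[636. 332.] 102 28 [ 126.8 -889.8] (array([ 119.7, -892.4]), array([95.7, 26.5]), 39.8)
[382. 344.] 2721 14 [ 228.7 -272.5] (array([ 224.9, -277. ]), array([ 24.3, 441.3]), 0.0)
[382. 344.] 2721 28 [ 240.6 -268.9] (array([ 236.9, -273.2]), array([ 23.3, 421.8]), 0.0)
```

View pics/w1c.png

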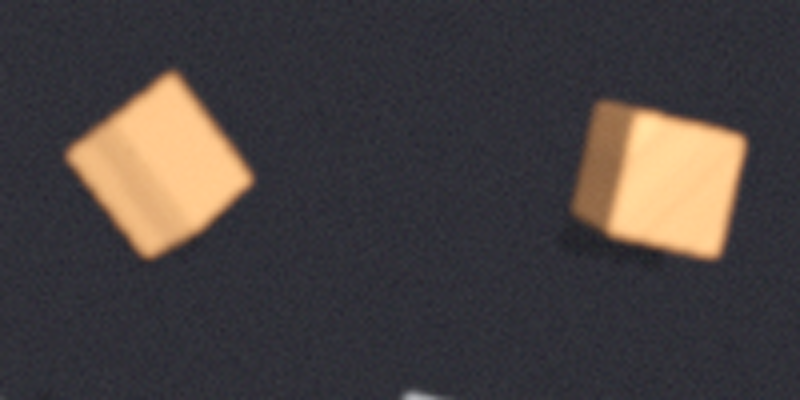

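```bash
python3 - <<'E'
from h import *
s=cv2.imread("pics/scene0.png");w=cv2.imread("pics/w1.png");t=cv2.imread("pics/top0.png")
def c(im,u,v,r):
    p=im[v-r:v+r,u-r:u+r].astype(np.float32)
    p=np.clip((p-60)*1.25,0,255).astype(np.uint8)
    return cv2.resize(p,(260,260),interpolation=cv2.INTER_CUBIC)
a=np.hstack([c(s,243,248,20),c(w,310,166,32),c(t,418,244,15)])
b=np.hstack([c(s,192,297,20),c(w,435,169,32),c(t,478,246,15)])
cv2.imwrite("pics/cand.png",np.vstack([a,b]))
E
```

```text
(no output)
```

View pics/cand.png

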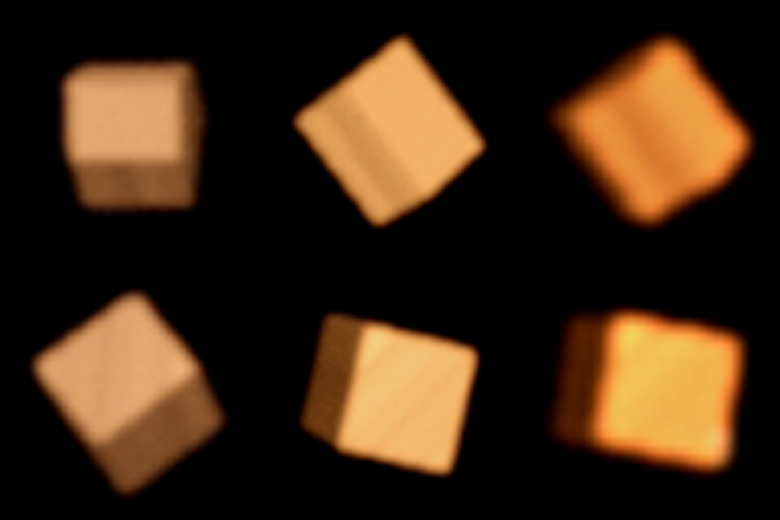

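(418,244) is the house. In the scene view it shows a light near slope, a darker far slope strip and a bevelled gable end, and in the wrist view a ridge line along about 38°. (478,246) has one flat square top and a plain side, so it is the block. I'll fetch the doll first: move over it while turning the jaws to the tray's direction, then refine.

```bash
python3 -m pendant '[{"claw":0.06,"delta_pos":[0.005,-0.05,0.01],"rotation":[0,0,-0.18]},{"claw":0.06,"delta_pos":[0.01,-0.1,0.02],"rotation":[0,0,-0.36]},{"claw":0.06,"delta_pos":[0.014,-0.126,0.05],"rotation":[0,0,-0.54]},{"claw":0.06,"delta_pos":[0.014,-0.126,0.065],"rotation":[0,0,-0.72]},{"claw":0.06,"delta_pos":[0.014,-0.126,0.065],"rotation":[0,0,-0.9]},{"claw":0.06,"delta_pos":[0.014,-0.126,0.065],"rotation":[0,0,-1.08]},{"claw":0.06,"delta_pos":[0.014,-0.126,0.065],"rotation":[0,0,-1.26]},{"claw":0.06,"delta_pos":[0.014,-0.126,0.065],"rotation":[0,0,-1.44]},{"claw":0.06,"delta_pos":[0.014,-0.126,0.065],"rotation":[0,0,-1.62]},{"claw":0.06,"delta_pos":[0.014,-0.126,0.065],"rotation":[0,0,-1.76]}]' 15
cat > look.py <<'E'
import sys
from h import *
s=manip.read_state();im=manip.camera('wrist');n=sys.argv[1]
cv2.imwrite(f"pics/{n}.png",im[:,:,::-1]);np.save(f'{n}.npy',s,allow_pickle=True)
print(s['clock'],s['eef_pos'].round(1),s['eef_rot'].round(3),round(s['finger_gap'],1))
E
python3 look.py w2
```

```text
clock: 2.58
eef_pos: [442.9, -65.1, 85.3]
eef_rot: [-3.141, -0.001, 1.762]
wrist_force: [0.2, -1.2, 0.0]
finger_gap: 60.0
2.575 [442.9 -65.1  85.3] [-3.141e+00 -1.000e-03  1.762e+00] 60.0
```

View pics/w2.png

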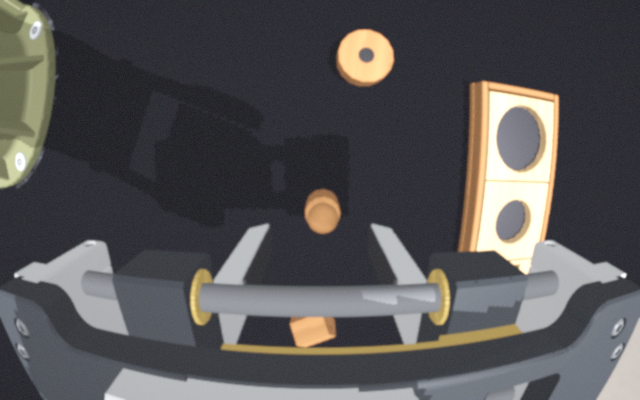

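```bash
python3 - <<'E'
from h import *
im=cv2.imread("pics/w2.png")[:,:,::-1].copy();s=np.load('w2.npy',allow_pickle=True).item()
print('head',onplane('wrist',[[322,217]],43.5,s).round(1))
for c,st,m in blobs(brown(im),100):
    if 290<c[0]<350 and 180<c[1]<250:
        P=cnt(m)[:,0];print(st);print('bottom mid',onplane('wrist',[[P[:,0].mean(),P[:,1].max()]],43.5,s),'top',onplane('wrist',[[P[:,0].mean(),P[:,1].min()]],0,s))
g=(im.min(2)<125).astype(np.uint8)
for c,st,m in blobs(g,200):
    if c[0]>480 and st[4]<4000: print(c.round(1),st[4],onplane('wrist',[c],24,s).round(1),onplane('wrist',[c],14,s).round(1),rect(onplane('wrist',cnt(m)[:,0],24,s)[:,:2]))
E
```

```text
head [[444.3 -64.9  43.5]]
[ 304  188   38   47 1386]
bottom mid [[446.89636684 -78.03551325  43.5       ]] top [[442.05262105 -51.55677236   0.        ]]
[529.3 133.2] 990 [[616.6  40.9  24. ]] [[624.3  42.7  14. ]] (array([618.2,  39.6]), array([35.1, 55.8]), 33.1)
[518.1 224.9] 211 [[631.5 -44.8  24. ]] [[639.8 -46.6  14. ]] (array([630.4, -44.2]), array([37.9, 16.6]), 78.3)
```

```bash
python3 -m pendant '[{"claw":0.06,"delta_pos":[0,0.001,0.04],"rotation":[0,0,0]},{"claw":0.06,"delta_pos":[0,0.001,0.065],"rotation":[0,0,0]},{"claw":0.06,"delta_pos":[0,0.001,0.072],"rotation":[0,0,0]},{"claw":0.06,"delta_pos":[0,0.001,0.072],"rotation":[0,0,0]},{"claw":0.018,"delta_pos":[0,0.001,0.072],"rotation":[0,0,0]},{"claw":0.018,"delta_pos":[0,0.001,0.072],"rotation":[0,0,0]},{"claw":0.018,"delta_pos":[0,0.001,0.072],"rotation":[0,0,0]},{"claw":0.018,"delta_pos":[0,0.001,0.072],"rotation":[0,0,0]},{"claw":0.018,"delta_pos":[0,0.001,0.04],"rotation":[0,0,0]},{"claw":0.018,"delta_pos":[0,0.001,0.0],"rotation":[0,0,0]}]' 15; python3 look.py w3
```

```text
clock: 3.88
eef_pos: [443.4, -64.7, 85.7]
eef_rot: [-3.14, -0.002, 1.769]
wrist_force: [1.0, -0.4, -0.0]
finger_gap: 27.6
3.875 [443.4 -64.7  85.7] [-3.140e+00 -2.000e-03  1.769e+00] 27.6
```

View pics/w3.png

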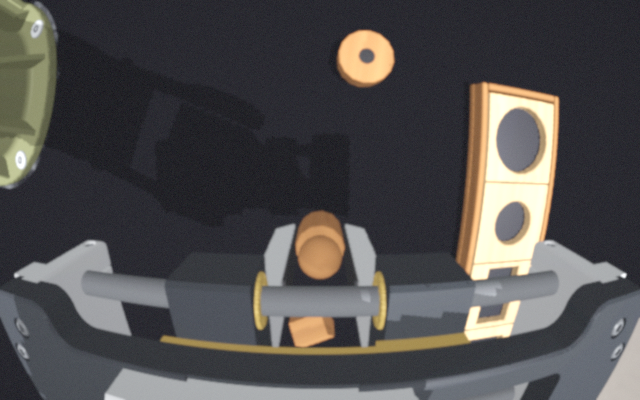

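```bash
python3 -m pendant '[{"claw":0.018,"delta_pos":[-0.004,0.05,0.0],"rotation":[0,0,0]},{"claw":0.018,"delta_pos":[-0.007,0.1,0.0],"rotation":[0,0,0]},{"claw":0.018,"delta_pos":[-0.01,0.15,0],"rotation":[0,0,0]},{"claw":0.018,"delta_pos":[-0.013,0.181,0.01],"rotation":[0,0,0]},{"claw":0.018,"delta_pos":[-0.013,0.181,0.025],"rotation":[0,0,0]},{"claw":0.018,"delta_pos":[-0.013,0.181,0.025],"rotation":[0,0,0]}]' 15; python3 look.py w4
```

```text
clock: 4.68
eef_pos: [624.3, -42.3, 64.8]
eef_rot: [3.14, 0.0, 1.769]
wrist_force: [-0.3, 0.0, -0.3]
finger_gap: 27.5
4.675 [624.3 -42.3  64.8] [3.14  0.    1.769] 27.5
```

View pics/w4.png

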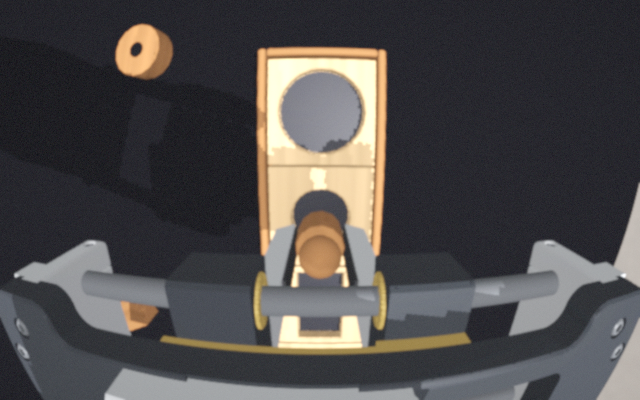

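```bash
python3 - <<'E'
from h import *
im=cv2.imread("pics/w4.png")[:,:,::-1].copy();s=np.load('w4.npy',allow_pickle=True).item()
P=lambda uv,z=24:onplane('wrist',[uv],z,s)[0].round(1)[:2]
print('hut L,R,T,B',P([280,111]),P([364,111]),P([321,69]),P([321,153]))
print('boundary mid',P([321,165]))
print('doll hole top',P([320,189]),'L',P([293,215]),P([348,215]))
print('tray edges at row165',P([267,165]),P([376,165]),'outer',P([258,165]),P([385,165]))
print('bus lower edge', P([300,334]),P([340,334]))
E
```

```text
hut L,R,T,B [581.2  28.3] [639.4  40.1] [603.7  63.5] [615.6   4.4]
boundary mid [617.3  -4.1]
doll hole top [620.  -21.4] L [604.3 -44.6] [644.3 -36.6]
tray edges at row165 [579.  -11.5] [656.2   4. ] outer [572.5 -12.7] [662.7   5.4]
bus lower edge [ 628.3 -151.3] [ 662.7 -144.5]
```

```bash
python3 -m pendant '[{"claw":0.018,"delta_pos":[0,0,0.02],"rotation":[0,0,0]},{"claw":0.018,"delta_pos":[0,0,0.033],"rotation":[0,0,0]},{"claw":0.018,"delta_pos":[0,0,0.037],"rotation":[0,0,0]},{"claw":0.018,"delta_pos":[0,0,0.037],"rotation":[0,0,0]}]' 15
python3 -m pendant '[{"claw":0.032,"delta_pos":[0,0,0],"rotation":[0,0,0]},{"claw":0.045,"delta_pos":[0,0,0],"rotation":[0,0,0]},{"claw":0.05,"delta_pos":[0,0,0],"rotation":[0,0,0]},{"claw":0.05,"delta_pos":[0,0,-0.02],"rotation":[0,0,0]},{"claw":0.05,"delta_pos":[0,0,-0.06],"rotation":[0,0,0]},{"claw":0.05,"delta_pos":[0,0,-0.09],"rotation":[0,0,0]},{"claw":0.05,"delta_pos":[0,0,-0.09],"rotation":[0,0,0]}]' 15; python3 look.py w5
```

```text
clock: 5.22
eef_pos: [624.8, -42.5, 28.9]
eef_rot: [3.139, 0.001, 1.769]
wrist_force: [0.8, -0.4, 0.1]
finger_gap: 27.8
clock: 6.1
eef_pos: [625.9, -42.6, 122.8]
eef_rot: [3.134, 0.003, 1.769]
wrist_force: [-0.1, 0.1, -0.2]
finger_gap: 50.0
6.1 [625.9 -42.6 122.8] [3.134e+00 3.000e-03 1.769e+00] 50.0
```

View pics/w5.png

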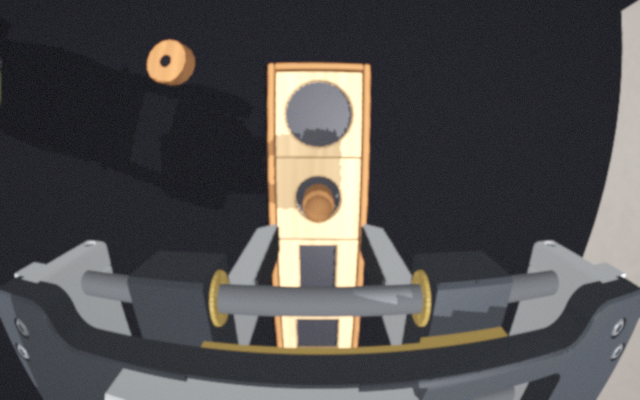

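The doll stands in the small round recess, head at about (318,206). Next the house: move over it, turn the jaws along the ridge, and look closely before gripping.

```bash
python3 -m pendant '[{"claw":0.06,"delta_pos":[-0.025,-0.048,0],"rotation":[0,0,-0.15]},{"claw":0.06,"delta_pos":[-0.05,-0.096,0],"rotation":[0,0,-0.3]},{"claw":0.06,"delta_pos":[-0.075,-0.144,0],"rotation":[0,0,-0.46]},{"claw":0.06,"delta_pos":[-0.101,-0.193,0.02],"rotation":[0,0,-0.46]},{"claw":0.06,"delta_pos":[-0.101,-0.193,0.03],"rotation":[0,0,-0.46]},{"claw":0.06,"delta_pos":[-0.101,-0.193,0.03],"rotation":[0,0,-0.46]}]' 15; python3 look.py w6
python3 - <<'E'
from h import *
im=cv2.imread("pics/w6.png")[:,:,::-1].copy();s=np.load('w6.npy',allow_pickle=True).item()
for c,st,m in blobs(brown(im),100):
    if 200<c[0]<440 and 100<c[1]<260:
        print(c,st)
        for z in(0,26,42):print(z,onplane('wrist',[c],z,s).round(1),rect(onplane('wrist',cnt(m)[:,0],z,s)[:,:2]))
        x,y,w,h=st[:4];p=im[y-20:y+h+20,x-40:x+w+40,::-1]
        cv2.imwrite("pics/w6c.png",cv2.resize(p,None,fx=5,fy=5,interpolation=cv2.INTER_CUBIC))
E
```

```text
clock: 6.9
eef_pos: [455.8, -179.1, 89.1]
eef_rot: [3.138, 0.002, 2.228]
wrist_force: [0.1, -0.5, -0.0]
finger_gap: 60.2
6.9 [ 455.8 -179.1   89.1] [3.138e+00 2.000e-03 2.228e+00] 60.2
[321.87045124 210.14701601] [ 300  186   45   49 2061]
0 [[ 461.4 -184.3    0. ]] (array([ 461.9, -184.3]), array([40.2, 44.6]), 36.7)
26 [[ 456.8 -178.8   26. ]] (array([ 457.2, -178.8]), array([36.3, 40.3]), 36.7)
42 [[ 454.  -175.5   42. ]] (array([ 454.4, -175.5]), array([33.9, 37.6]), 36.7)
```

View pics/w6c.png

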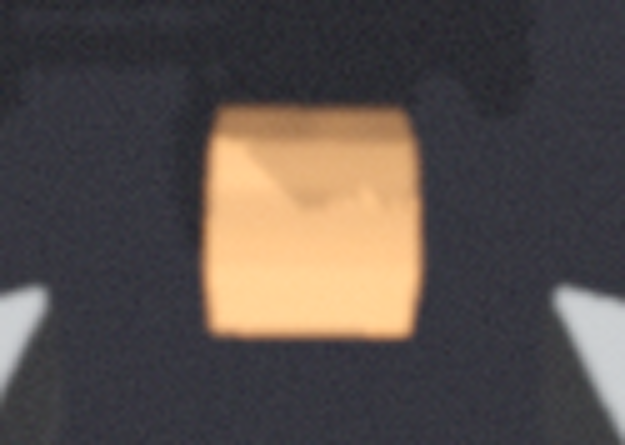

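View pics/w6.png

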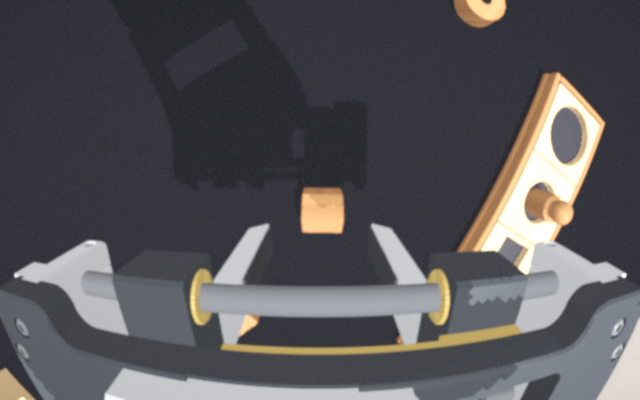

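Close up, the two slopes meet at a ridge, and the side edges at about (301,210) and (344,210) bulge outward there. The blob centre is at (322,210). This is the house, with its gable ends facing the jaws.

```bash
python3 -m pendant '[{"claw":0.06,"delta_pos":[0,0.001,0.04],"rotation":[0,0,0]},{"claw":0.06,"delta_pos":[0,0.001,0.07],"rotation":[0,0,0]},{"claw":0.06,"delta_pos":[0,0.001,0.076],"rotation":[0,0,0]},{"claw":0.06,"delta_pos":[0,0.001,0.076],"rotation":[0,0,0]},{"claw":0.022,"delta_pos":[0,0.001,0.076],"rotation":[0,0,0]},{"claw":0.022,"delta_pos":[0,0.001,0.076],"rotation":[0,0,0]},{"claw":0.022,"delta_pos":[0,0.001,0.076],"rotation":[0,0,0]},{"claw":0.022,"delta_pos":[0,0.001,0.076],"rotation":[0,0,0]},{"claw":0.022,"delta_pos":[0,0.001,0.045],"rotation":[0,0,0]},{"claw":0.022,"delta_pos":[0,0.001,0.0],"rotation":[0,0,0]}]' 15; python3 look.py w7
```

```text
clock: 8.2
eef_pos: [456.4, -178.1, 89.7]
eef_rot: [3.139, 0.001, 2.229]
wrist_force: [0.7, 0.0, -0.1]
finger_gap: 32.0
8.2 [ 456.4 -178.1   89.7] [3.139e+00 1.000e-03 2.229e+00] 32.0
```

View pics/w7.png

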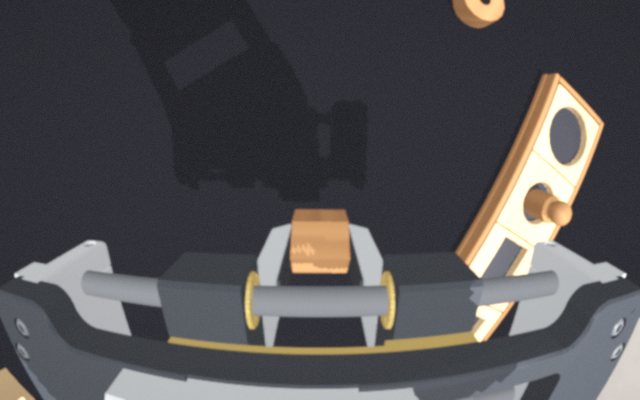

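```bash
python3 -m pendant '[{"claw":0.022,"delta_pos":[-0.034,0.036,0],"rotation":[0,0,0.12]},{"claw":0.022,"delta_pos":[-0.068,0.073,0],"rotation":[0,0,0.24]},{"claw":0.022,"delta_pos":[-0.1,0.11,0],"rotation":[0,0,0.36]},{"claw":0.022,"delta_pos":[-0.135,0.1455,0.01],"rotation":[0,0,0.466]},{"claw":0.022,"delta_pos":[-0.135,0.1455,0.025],"rotation":[0,0,0.466]},{"claw":0.022,"delta_pos":[-0.135,0.1455,0.025],"rotation":[0,0,0.466]},{"claw":0.022,"delta_pos":[-0.135,0.1455,0.025],"rotation":[0,0,0.466]}]' 15; python3 look.py w8
```

```text
clock: 9.12
eef_pos: [656.3, -197.2, 73.8]
eef_rot: [3.132, 0.005, 1.763]
wrist_force: [0.7, -0.1, 0.1]
finger_gap: 31.7
9.125 [ 656.3 -197.2   73.8] [3.132 0.005 1.763] 31.7
```

View pics/w8.png

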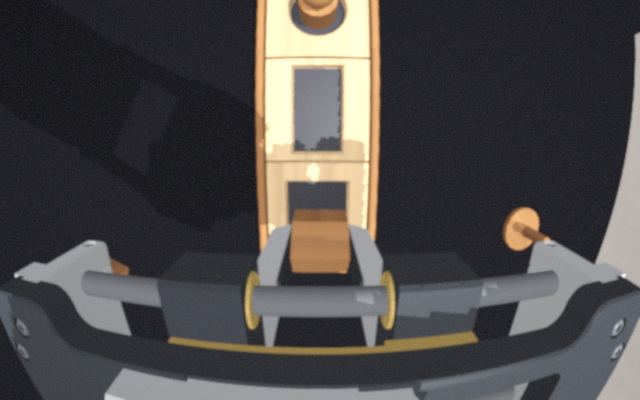

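```bash
python3 - <<'E'
from h import *
s=np.load('w8.npy',allow_pickle=True).item();print(s['qd'].round(3))
s2=manip.read_state();print(s2['eef_pos'],s2['eef_rot'],s2['qd'].round(3))
P=lambda uv,z=24:onplane('wrist',[uv],z,s2)[0].round(1)[:2]
print('bus edges L,R,T,B',P([292,110]),P([344,110]),P([318,66]),P([318,153]))
print('boundary',P([317,57]),P([315,161]),'hole top house L,R',P([287,185]),P([347,185]),P([317,181]))
E
```

```text
[ 0.001 -0.011 -0.011  0.001  0.001  0.002]
[ 656.48596359 -197.23468244   74.13337298] [3.1310873  0.00524817 1.76316711] [-0.    -0.002 -0.008 -0.     0.002  0.003]
bus edges L,R,T,B [ 621.7 -124. ] [ 659.1 -116.7] [634.1 -88. ] [ 646.5 -151.8]
boundary [632.  -81.3] [ 645.5 -158.1] hole top house L,R [ 628.1 -179.9] [ 672.7 -171.3] [ 649.8 -172.7]
```

```bash
python3 -m pendant '[{"claw":0.022,"delta_pos":[0,-0.001,0.015],"rotation":[0,0,0]},{"claw":0.022,"delta_pos":[0,-0.001,0.03],"rotation":[0,0,0]},{"claw":0.022,"delta_pos":[0,-0.001,0.04],"rotation":[0,0,0]},{"claw":0.022,"delta_pos":[0,-0.001,0.04],"rotation":[0,0,0]}]' 15; python3 - <<'E'
from h import *
s=manip.read_state();print(s['joints'].round(3),s['qd'].round(3),s['eef_pos'],s['eef_rot'])
E
```

```text
clock: 9.68
eef_pos: [655.4, -197.4, 32.8]
eef_rot: [3.133, 0.004, 1.763]
wrist_force: [-0.1, 0.4, -0.1]
finger_gap: 31.9
[-3.460e-01  7.600e-01  1.245e+00  1.000e-03  1.127e+00 -5.390e-01] [ 0.001 -0.02  -0.02  -0.     0.013  0.002] [ 655.42155004 -197.36098134   32.7868831 ] [3.13281038 0.00426147 1.76320978]
```

```bash
python3 -m pendant '[{"claw":0.022,"delta_pos":[0,0,0.005],"rotation":[0,0,0]},{"claw":0.022,"delta_pos":[0,0,0.005],"rotation":[0,0,0]}]' 15
python3 -m pendant '[{"claw":0.036,"delta_pos":[0,0,0],"rotation":[0,0,0]},{"claw":0.05,"delta_pos":[0,0,0],"rotation":[0,0,0]},{"claw":0.055,"delta_pos":[0,0,0],"rotation":[0,0,0]},{"claw":0.055,"delta_pos":[0,0,-0.02],"rotation":[0,0,0]},{"claw":0.055,"delta_pos":[0,0,-0.06],"rotation":[0,0,0]},{"claw":0.055,"delta_pos":[0,0,-0.1],"rotation":[0,0,0]},{"claw":0.055,"delta_pos":[0,0,-0.1],"rotation":[0,0,0]}]' 15; python3 look.py w9
```

```text
clock: 9.93
eef_pos: [655.7, -197.4, 27.9]
eef_rot: [3.132, 0.005, 1.763]
wrist_force: [-0.5, 0.3, -0.1]
finger_gap: 32.0
clock: 10.8
eef_pos: [656.2, -197.7, 133.4]
eef_rot: [3.126, 0.008, 1.763]
wrist_force: [-0.9, 0.5, -0.3]
finger_gap: 55.1
10.8 [ 656.2 -197.7  133.4] [3.126 0.008 1.763] 55.1
```

View pics/w9.png

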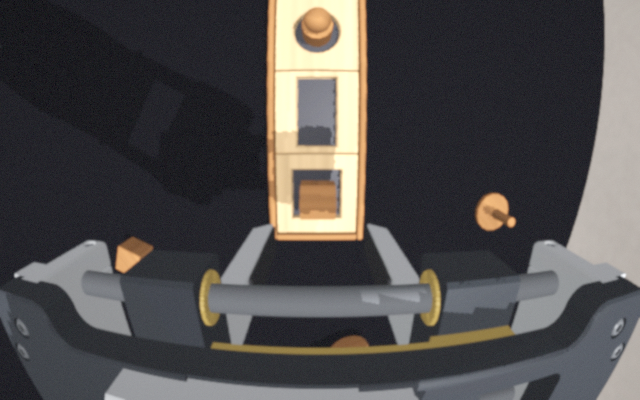

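```bash
cat > go.py <<'E'
import sys
from h import *
s=manip.read_state();x,y,z,yaw=map(float,sys.argv[1:])
A=R.from_euler('xyz',s['eef_rot']);B=R.from_euler('xyz',[np.pi,0,yaw])
print('at',s['eef_pos'].round(1),s['eef_rot'].round(3),'d',(A.inv().apply(np.array([x,y,z])-s['eef_pos'])/1000).round(4),'rot',(A.inv()*B).as_rotvec().round(3))
E
python3 go.py 443.5 293 95 0.297
python3 - <<'E'
from h import *
im=cv2.imread("pics/top0.png")[:,:,::-1].copy()
p=im[215:310,140:240,::-1];cv2.imwrite("pics/busc.png",cv2.resize(p,None,fx=6,fy=6,interpolation=cv2.INTER_CUBIC))
E
```

```text
at [ 655.3 -197.4  130.6] [3.129 0.007 1.763] d [ 0.5221 -0.1145  0.0308] rot [ 0.015 -0.004  1.466]
```

View pics/busc.png

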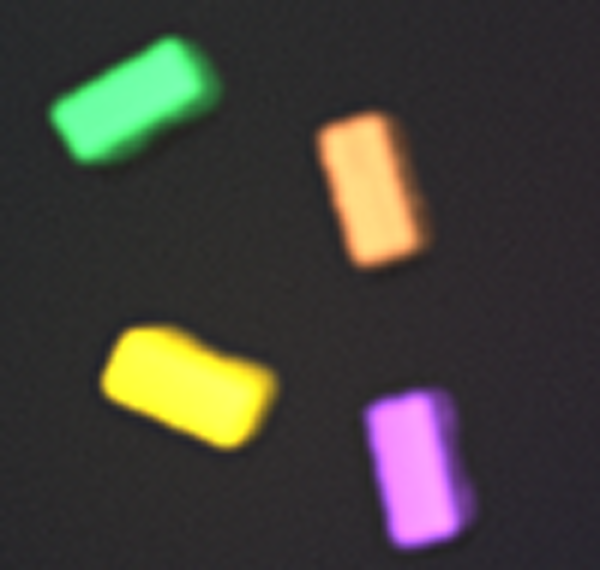

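The brown bus at (202,246) stands among green (162,232), yellow (171,280) and purple (209,293) decoys, so only the brown one is meant. Its long axis lies at about 16°. Moving over it.

```bash
python3 -m pendant '[{"claw":0.05,"delta_pos":[0.058,-0.0127,0],"rotation":[0.005,-0.001,0.16]},{"claw":0.05,"delta_pos":[0.116,-0.0254,0],"rotation":[0.01,-0.002,0.33]},{"claw":0.05,"delta_pos":[0.174,-0.038,0],"rotation":[0.015,-0.004,0.5]},{"claw":0.05,"delta_pos":[0.232,-0.051,0],"rotation":[0.015,-0.004,0.66]},{"claw":0.05,"delta_pos":[0.29,-0.064,0],"rotation":[0.015,-0.004,0.83]},{"claw":0.05,"delta_pos":[0.348,-0.076,0.01],"rotation":[0.015,-0.004,1.0]},{"claw":0.05,"delta_pos":[0.406,-0.089,0.02],"rotation":[0.015,-0.004,1.17]},{"claw":0.05,"delta_pos":[0.464,-0.102,0.03],"rotation":[0.015,-0.004,1.34]},{"claw":0.05,"delta_pos":[0.522,-0.1145,0.03],"rotation":[0.015,-0.004,1.466]},{"claw":0.05,"delta_pos":[0.522,-0.1145,0.03],"rotation":[0.015,-0.004,1.466]}]' 15; python3 -m pendant '[{"claw":0.05,"delta_pos":[0,0,0],"rotation":[0,0,0]}]'; python3 look.py w10
python3 - <<'E'
from h import *
im=cv2.imread("pics/w10.png")[:,:,::-1].copy();s=np.load('w10.npy',allow_pickle=True).item()
for c,st,m in blobs(brown(im),200):
    if 100<c[1]<275 and st[4]<6000:
        print(c,st)
        for z in(0,14,28):print(z,onplane('wrist',[c],z,s).round(1),rect(onplane('wrist',cnt(m)[:,0],z,s)[:,:2]))
E
```

```text
clock: 12.1
eef_pos: [441.4, 295.7, 95.2]
eef_rot: [3.141, 0.002, 0.3]
wrist_force: [-0.1, 0.1, 0.2]
finger_gap: 50.2
clock: 12.22
eef_pos: [441.2, 295.3, 94.8]
eef_rot: [3.141, 0.002, 0.301]
wrist_force: [0.6, 0.8, -0.1]
finger_gap: 50.4
12.225 [441.2 295.3  94.8] [3.141e+00 2.000e-03 3.010e-01] 50.4
[578.08669557 129.99766589] [ 546   79   94  111 2999]
0 [[610.3  34.7   0. ]] (array([626.3, -26.6]), array([105.5, 221.8]), 10.9)
14 [[605.  49.  14.]] (array([620.1,  -9.2]), array([100.1, 210.5]), 10.9)
28 [[599.6  63.2  28. ]] (array([613.9,   8.2]), array([ 94.7, 199.2]), 10.9)
[596.92924528 131.125     ] [576 104  32  56 424]
0 [[624.6  -1.2   0. ]] (array([620.2,   7.5]), array([66.7, 65.8]), 22.0)
14 [[618.5  14.9  14. ]] (array([614.3,  23.1]), array([63.3, 62.4]), 22.0)
28 [[612.4  31.   28. ]] (array([608.4,  38.8]), array([59.9, 59.1]), 22.0)
[628.49915683 146.846543  ] [618 129  22  35 593]
0 [[637.6 -82.7   0. ]] (array([639.5, -84.5]), array([46.5, 63.4]), 23.6)
14 [[630.8 -62.4  14. ]] (array([632.6, -64.1]), array([44.1, 60.2]), 23.6)
28 [[624.1 -42.2  28. ]] (array([6
[... 184 characters left out ...]
90.4  14. ]] (array([442.9, 290.2]), array([57.7, 26.4]), 18.7)
28 [[446.8 291.6  28. ]] (array([446.3, 291.4]), array([54.6, 25. ]), 18.7)
[437.40757576 240.55606061] [ 412  223   55   32 1320]
0 [[438.  169.8   0. ]] (array([441.1, 166.8]), array([32.8, 61.2]), 17.0)
14 [[441.5 177.1  14. ]] (array([444.4, 174.3]), array([31.1, 58.1]), 17.0)
28 [[444.9 184.5  28. ]] (array([447.7, 181.8]), array([29.4, 55. ]), 17.0)
[519.55523256 252.02228682] [ 504  232   36   43 1032]
0 [[452.3  60.8   0. ]] (array([451.1,  60.4]), array([51.4, 48.5]), 6.9)
14 [[455.   73.7  14. ]] (array([453.8,  73.3]), array([48.8, 46. ]), 6.9)
28 [[457.7  86.6  28. ]] (array([456.6,  86.3]), array([46.2, 43.6]), 6.9)
```

View pics/w10.png

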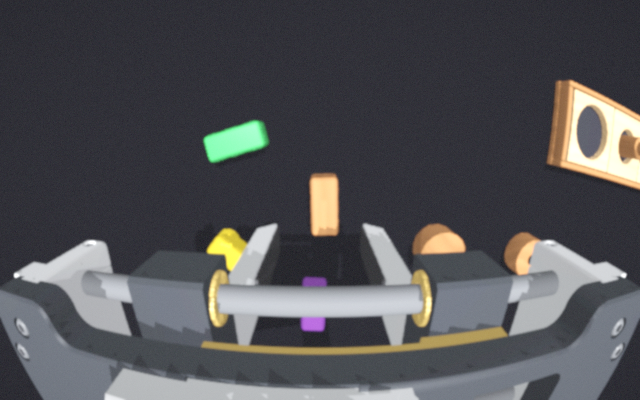

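```bash
python3 go.py 444 291.5 13 0.303
```

```text
at [441.3 295.1  94.8] [3.141e+00 2.000e-03 3.000e-01] d [0.0017 0.0042 0.0818] rot [ 0.     0.002 -0.003]
```

```bash
python3 -m pendant '[{"claw":0.05,"delta_pos":[0.0015,0.004,0.03],"rotation":[0,0.002,0]},{"claw":0.05,"delta_pos":[0.0015,0.004,0.07],"rotation":[0,0.002,0]},{"claw":0.05,"delta_pos":[0.0015,0.004,0.082],"rotation":[0,0.002,0]},{"claw":0.05,"delta_pos":[0.0015,0.004,0.082],"rotation":[0,0.002,0]},{"claw":0.012,"delta_pos":[0.0015,0.004,0.082],"rotation":[0,0.002,0]},{"claw":0.012,"delta_pos":[0.0015,0.004,0.082],"rotation":[0,0.002,0]},{"claw":0.012,"delta_pos":[0.0015,0.004,0.082],"rotation":[0,0.002,0]},{"claw":0.012,"delta_pos":[0.0015,0.004,0.082],"rotation":[0,0.002,0]},{"claw":0.012,"delta_pos":[0.0015,0.004,0.05],"rotation":[0,0.002,0]},{"claw":0.012,"delta_pos":[0.0015,0.004,0.0],"rotation":[0,0.002,0]}]' 15; python3 look.py w11; python3 go.py 640 -119.7 98 1.763
```

```text
clock: 13.52
eef_pos: [443.1, 291.3, 94.7]
eef_rot: [3.141, 0.004, 0.3]
wrist_force: [0.3, 0.2, -0.4]
finger_gap: 22.0
13.525 [443.1 291.3  94.7] [3.141 0.004 0.3  ] 22.0
at [445.8 292.9 102. ] [-3.14  -0.006  0.301] d [0.0633 0.4516 0.0039] rot [ 0.004 -0.006 -1.462]
```

View pics/w11.png

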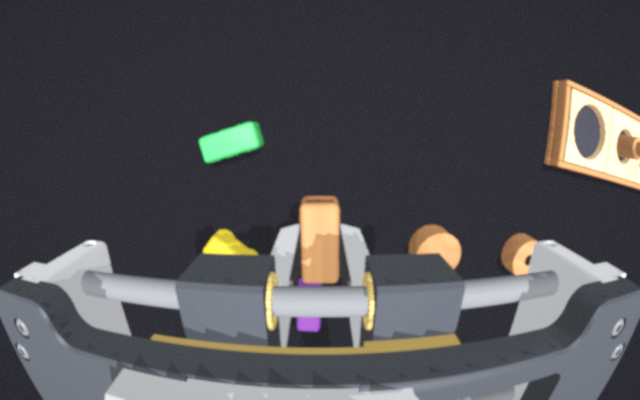

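```bash
python3 -m pendant '[{"claw":0.012,"delta_pos":[0.008,0.05,-0.015],"rotation":[0,-0.002,-0.16]},{"claw":0.012,"delta_pos":[0.016,0.105,-0.015],"rotation":[0,-0.002,-0.33]},{"claw":0.012,"delta_pos":[0.024,0.16,-0.015],"rotation":[0,-0.002,-0.5]},{"claw":0.012,"delta_pos":[0.032,0.22,-0.015],"rotation":[0,-0.002,-0.67]},{"claw":0.012,"delta_pos":[0.04,0.28,-0.015],"rotation":[0,-0.002,-0.84]},{"claw":0.012,"delta_pos":[0.048,0.34,-0.015],"rotation":[0,-0.002,-1.0]},{"claw":0.012,"delta_pos":[0.056,0.4,-0.015],"rotation":[0,-0.002,-1.17]},{"claw":0.012,"delta_pos":[0.063,0.4516,-0.01],"rotation":[0,-0.002,-1.34]},{"claw":0.012,"delta_pos":[0.063,0.4516,0.004],"rotation":[0,-0.002,-1.462]},{"claw":0.012,"delta_pos":[0.063,0.4516,0.004],"rotation":[0,-0.002,-1.462]}]' 15
python3 -m pendant '[{"claw":0.012,"delta_pos":[0,0,0],"rotation":[0,0,0]},{"claw":0.012,"delta_pos":[0,0,0],"rotation":[0,0,0]}]'; python3 look.py w12
```

```text
clock: 14.82
eef_pos: [639.1, -119.9, 96.5]
eef_rot: [3.139, -0.002, 1.761]
wrist_force: [-0.3, 0.1, 0.1]
finger_gap: 22.1
clock: 15.08
eef_pos: [639.2, -119.4, 97.1]
eef_rot: [3.138, -0.001, 1.76]
wrist_force: [-0.2, 1.1, -0.5]
finger_gap: 21.9
15.075 [ 639.2 -119.4   97.1] [ 3.138e+00 -1.000e-03  1.760e+00] 21.9
```

View pics/w12.png

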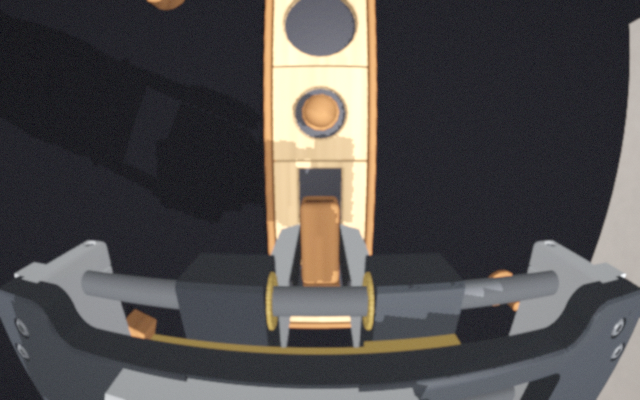

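```bash
python3 - <<'E'
from h import *
s=np.load('w12.npy',allow_pickle=True).item()
for z in (108,112): print(onplane('wrist',[[320,203],[320,283]],z,s).round(1).tolist(), onplane('wrist',[[320,203],[320,283]],z,s).mean(0).round(1))
P=lambda uv,z=24:onplane('wrist',[uv],z,s)[0].round(1)[:2]
print('bus hole top',P([320,166]),'doll/bus boundary',P([320,160]))
E
python3 go.py 640 -119.7 28 1.763
```

```text
[[634.5, -96.2, 108.0], [644.0, -145.9, 108.0]] [ 639.3 -121.1  108. ]
[[634.3, -95.3, 112.0], [643.6, -143.7, 112.0]] [ 638.9 -119.5  112. ]
bus hole top [632.9 -85.8] doll/bus boundary [632.  -80.9]
at [ 639.2 -119.5   97.1] [ 3.138e+00 -1.000e-03  1.761e+00] d [-0.0005  0.0005  0.0691] rot [ 0.003 -0.001 -0.002]
```

```bash
python3 -m pendant '[{"claw":0.012,"delta_pos":[0,0,0.03],"rotation":[0.003,0,0]},{"claw":0.012,"delta_pos":[0,0,0.055],"rotation":[0.003,0,0]},{"claw":0.012,"delta_pos":[0,0,0.066],"rotation":[0.003,0,0]},{"claw":0.012,"delta_pos":[0,0,0.069],"rotation":[0.003,0,0]},{"claw":0.012,"delta_pos":[0,0,0.069],"rotation":[0.003,0,0]}]' 15
```

```text
clock: 15.75
eef_pos: [639.9, -119.4, 29.0]
eef_rot: [3.14, -0.001, 1.761]
wrist_force: [0.3, -0.0, 0.3]
finger_gap: 22.1
```

```bash
python3 -m pendant '[{"claw":0.012,"delta_pos":[0,0,0.001],"rotation":[0,0,0]},{"claw":0.026,"delta_pos":[0,0,0.001],"rotation":[0,0,0]},{"claw":0.04,"delta_pos":[0,0,0.001],"rotation":[0,0,0]},{"claw":0.045,"delta_pos":[0,0,0.0],"rotation":[0,0,0]},{"claw":0.045,"delta_pos":[0,0,-0.02],"rotation":[0,0,0]},{"claw":0.045,"delta_pos":[0,0,-0.06],"rotation":[0,0,0]},{"claw":0.045,"delta_pos":[0,0,-0.1],"rotation":[0,0,0]},{"claw":0.045,"delta_pos":[0,0,-0.1],"rotation":[0,0,0]}]' 15; python3 look.py w13; python3 go.py 432.5 175.5 110 1.763
```

```text
clock: 16.75
eef_pos: [641.3, -119.8, 134.1]
eef_rot: [3.134, 0.002, 1.761]
wrist_force: [-0.1, 0.6, -0.2]
finger_gap: 45.1
16.75 [ 641.3 -119.8  134.1] [3.134e+00 2.000e-03 1.761e+00] 45.1
at [ 640.4 -119.6  131.5] [3.137e+00 1.000e-03 1.761e+00] d [ 0.3291 -0.1486  0.0206] rot [ 0.005  0.001 -0.002]
```

View pics/w13.png

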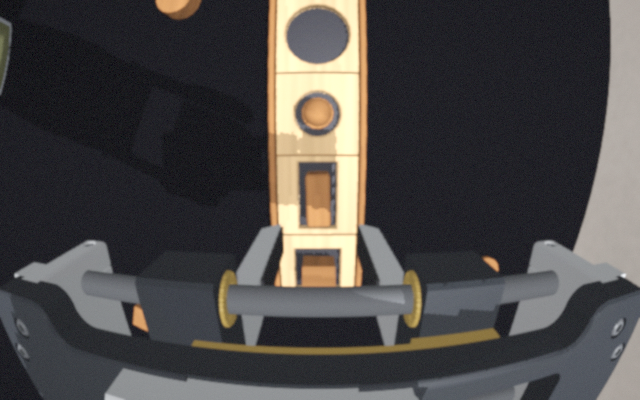

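Doll, bus and house all sit upright in their own recesses. The doll is at (318,112), the bus at (318,198) and the house at (319,270). The hut is next.

```bash
python3 -m pendant '[{"claw":0.07,"delta_pos":[0.055,-0.025,0],"rotation":[0.005,0,0]},{"claw":0.07,"delta_pos":[0.11,-0.05,0],"rotation":[0.005,0,0]},{"claw":0.07,"delta_pos":[0.165,-0.075,0],"rotation":[0.005,0,0]},{"claw":0.07,"delta_pos":[0.22,-0.1,0],"rotation":[0.005,0,0]},{"claw":0.07,"delta_pos":[0.275,-0.125,0.01],"rotation":[0.005,0,0]},{"claw":0.07,"delta_pos":[0.329,-0.1486,0.02],"rotation":[0.005,0,0]},{"claw":0.07,"delta_pos":[0.329,-0.1486,0.02],"rotation":[0.005,0,0]},{"claw":0.07,"delta_pos":[0.329,-0.1486,0.02],"rotation":[0.005,0,0]},{"claw":0.07,"delta_pos":[0.329,-0.1486,0.02],"rotation":[0.005,0,0]}]' 15; python3 look.py w14
python3 - <<'E'
from h import *
im=cv2.imread("pics/w14.png")[:,:,::-1].copy();s=np.load('w14.npy',allow_pickle=True).item()
for c,st,m in blobs(brown(im),200):
    if 100<c[1]<275 and 200<c[0]<440:
        print(c,st)
        for z in(14,28):print(z,onplane('wrist',[c],z,s).round(1),rect(onplane('wrist',cnt(m)[:,0],z,s)[:,:2]))
E
```

```text
clock: 17.92
eef_pos: [433.1, 174.5, 110.6]
eef_rot: [-3.141, 0.001, 1.759]
wrist_force: [0.3, 0.4, 0.6]
finger_gap: 70.3
17.925 [433.1 174.5 110.6] [-3.141e+00  1.000e-03  1.759e+00] 70.3
[319.71350671 203.30788591] [ 293  175   54   57 2384]
14 [[433.4 171.3  14. ]] (array([434.1, 170.9]), array([52.2, 49.8]), 73.0)
28 [[432.7 174.7  28. ]] (array([433.4, 174.3]), array([49.6, 47.3]), 73.0)
```

View pics/w14.png

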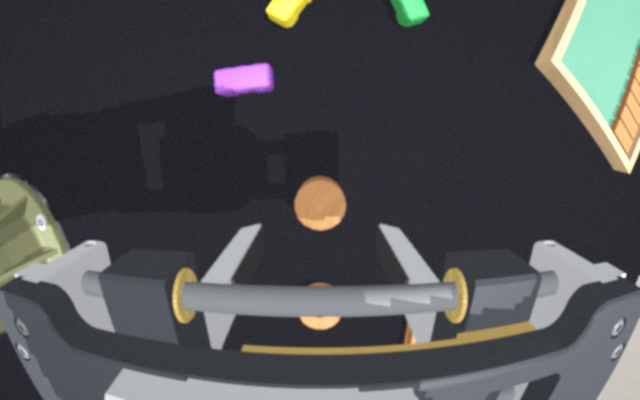

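```bash
python3 -m pendant '[{"claw":0.07,"delta_pos":[0,0,0.04],"rotation":[0,0,0]},{"claw":0.07,"delta_pos":[0,0,0.08],"rotation":[0,0,0]},{"claw":0.07,"delta_pos":[0,0,0.0975],"rotation":[0,0,0]},{"claw":0.07,"delta_pos":[0,0,0.0975],"rotation":[0,0,0]},{"claw":0.034,"delta_pos":[0,0,0.0975],"rotation":[0,0,0]},{"claw":0.034,"delta_pos":[0,0,0.0975],"rotation":[0,0,0]},{"claw":0.034,"delta_pos":[0,0,0.0975],"rotation":[0,0,0]},{"claw":0.034,"delta_pos":[0,0,0.0975],"rotation":[0,0,0]}]' 20; python3 -m pendant '[{"claw":0.034,"delta_pos":[0,0,-0.03],"rotation":[0,0,0]},{"claw":0.034,"delta_pos":[0,0,-0.08],"rotation":[0,0,0]},{"claw":0.034,"delta_pos":[0,0,-0.08],"rotation":[0,0,0]}]'; python3 look.py w15; python3 go.py 610 34.2 98 1.763
```

```text
clock: 18.98
eef_pos: [433.4, 174.5, 13.6]
eef_rot: [3.141, 0.001, 1.759]
wrist_force: [-1.2, -1.2, 6.6]
finger_gap: 43.6
clock: 19.35
eef_pos: [434.9, 175.1, 96.7]
eef_rot: [3.135, 0.0, 1.759]
wrist_force: [0.2, 0.2, -1.3]
finger_gap: 43.0
19.35 [434.9 175.1  96.7] [3.135 0.    1.759] 43.0
at [433.9 174.8  94.7] [3.138 0.    1.759] d [-0.1711  0.1467 -0.0027] rot [ 0.004  0.    -0.004]
```

View pics/w15.png

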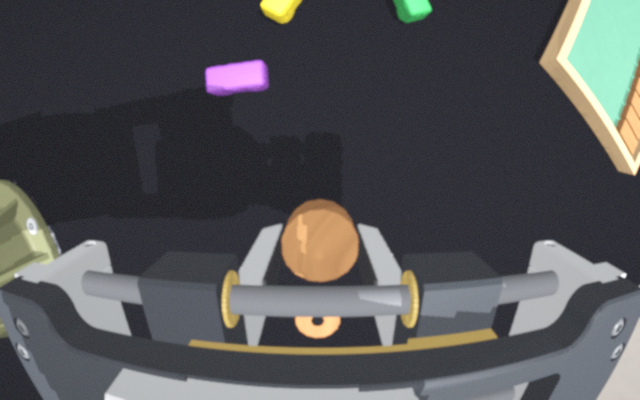

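```bash
python3 -m pendant '[{"claw":0.034,"delta_pos":[-0.034,0.03,-0.01],"rotation":[0.004,0,0]},{"claw":0.034,"delta_pos":[-0.07,0.06,-0.01],"rotation":[0.004,0,0]},{"claw":0.034,"delta_pos":[-0.11,0.095,-0.01],"rotation":[0.004,0,0]},{"claw":0.034,"delta_pos":[-0.145,0.125,-0.005],"rotation":[0.004,0,0]},{"claw":0.034,"delta_pos":[-0.171,0.1467,0.005],"rotation":[0.004,0,-0.002]},{"claw":0.034,"delta_pos":[-0.171,0.1467,0.02],"rotation":[0.004,0,-0.002]},{"claw":0.034,"delta_pos":[-0.171,0.1467,0.02],"rotation":[0.004,0,-0.002]},{"claw":0.034,"delta_pos":[-0.171,0.1467,0.02],"rotation":[0.004,0,-0.002]}]'; python3 look.py w16
python3 - <<'E'
from h import *
im=manip.camera('scene')[:,:,::-1];cv2.imwrite('pics/s16.png',im)
p=cv2.resize(im[100:340,230:470],(600,600),interpolation=cv2.INTER_CUBIC);cv2.imwrite('pics/s16c.png',p)
E
python3 go.py 610 34.2 28 1.763
```

```text
clock: 20.4
eef_pos: [609.6, 35.0, 75.4]
eef_rot: [-3.141, 0.0, 1.762]
wrist_force: [-0.5, 1.2, -0.3]
finger_gap: 43.4
20.4 [609.6  35.   75.4] [-3.141  0.     1.762] 43.4
at [610.   34.9  76. ] [3.141e+00 1.000e-03 1.762e+00] d [-0.0007 -0.0002  0.048 ] rot [ 0.     0.001 -0.001]
```

View pics/w16.png

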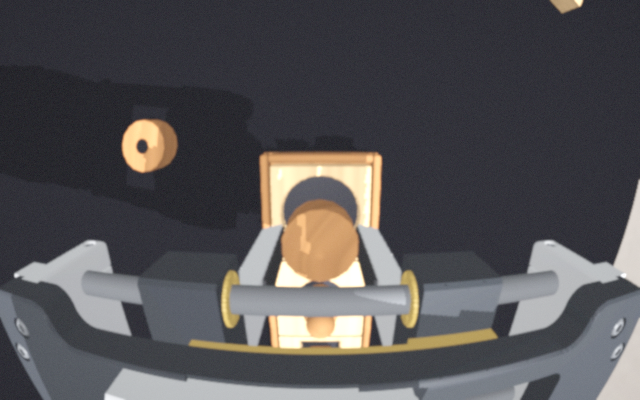

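View pics/s16c.png

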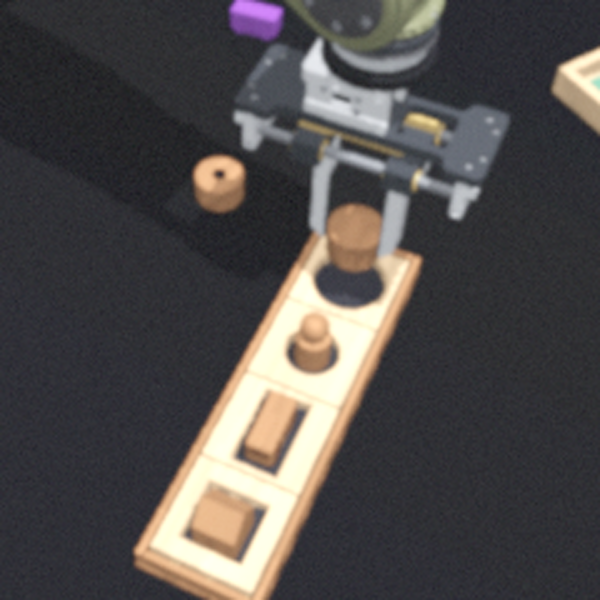

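The hut is held upright above the large round recess and the three others stand in place. I'll lower it.

```bash
python3 -m pendant '[{"claw":0.034,"delta_pos":[0,0,0.025],"rotation":[0,0,0]},{"claw":0.034,"delta_pos":[0,0,0.042],"rotation":[0,0,0]},{"claw":0.034,"delta_pos":[0,0,0.046],"rotation":[0,0,0]},{"claw":0.034,"delta_pos":[0,0,0.046],"rotation":[0,0,0]},{"claw":0.034,"delta_pos":[0,0,0.047],"rotation":[0,0,0]}]'
```

```text
clock: 21.12
eef_pos: [610.5, 34.9, 29.8]
eef_rot: [3.14, 0.001, 1.762]
wrist_force: [-0.2, -0.3, -0.5]
finger_gap: 43.6
```

```bash
python3 -m pendant '[{"claw":0.034,"delta_pos":[0,0,0.002],"rotation":[0,0,0]},{"claw":0.034,"delta_pos":[0,0,0.002],"rotation":[0,0,0]},{"claw":0.034,"delta_pos":[0,0,0.002],"rotation":[0,0,0]}]'
```

```text
clock: 21.5
eef_pos: [610.5, 34.9, 27.9]
eef_rot: [3.14, 0.001, 1.762]
wrist_force: [0.0, 0.7, -0.8]
finger_gap: 43.4
```

```bash
python3 -m pendant '[{"claw":0.047,"delta_pos":[0,0,0],"rotation":[0,0,0]},{"claw":0.06,"delta_pos":[0,0,0],"rotation":[0,0,0]},{"claw":0.07,"delta_pos":[0,0,0],"rotation":[0,0,0]},{"claw":0.07,"delta_pos":[0,0,-0.02],"rotation":[0,0,0]},{"claw":0.07,"delta_pos":[0,0,-0.06],"rotation":[0,0,0]},{"claw":0.07,"delta_pos":[0,0,-0.11],"rotation":[0,0,0]},{"claw":0.07,"delta_pos":[0.05,-0.05,-0.15],"rotation":[0,0,0]},{"claw":0.07,"delta_pos":[0.05,-0.1,-0.15],"rotation":[0,0,0]},{"claw":0.07,"delta_pos":[0.05,-0.1,-0.15],"rotation":[0,0,0]}]'; python3 - <<'E'
from h import *
t=manip.camera('top')[:,:,::-1];s=manip.camera('scene')[:,:,::-1];w=manip.camera('wrist')[:,:,::-1]
cv2.imwrite('pics/end.png',np.vstack([np.hstack([cv2.resize(t[120:210,285:465],(400,200)),cv2.resize(s[170:350,280:420],(400,514))[:200]*0+cv2.resize(t[215:315,140:500],(400,200))]),np.hstack([cv2.resize(s[90:350,160:420],(400,400)),cv2.resize(w,(400,250)) if 0 else cv2.copyMakeBorder(cv2.resize(w,(400,250)),0,150,0,0,cv2.BORDER_CONSTANT)])]))
E
```

```text
clock: 22.62
eef_pos: [499.8, 65.4, 179.8]
eef_rot: [3.138, 0.001, 1.763]
wrist_force: [0.7, 0.2, 0.3]
finger_gap: 70.0
```

View pics/end.png

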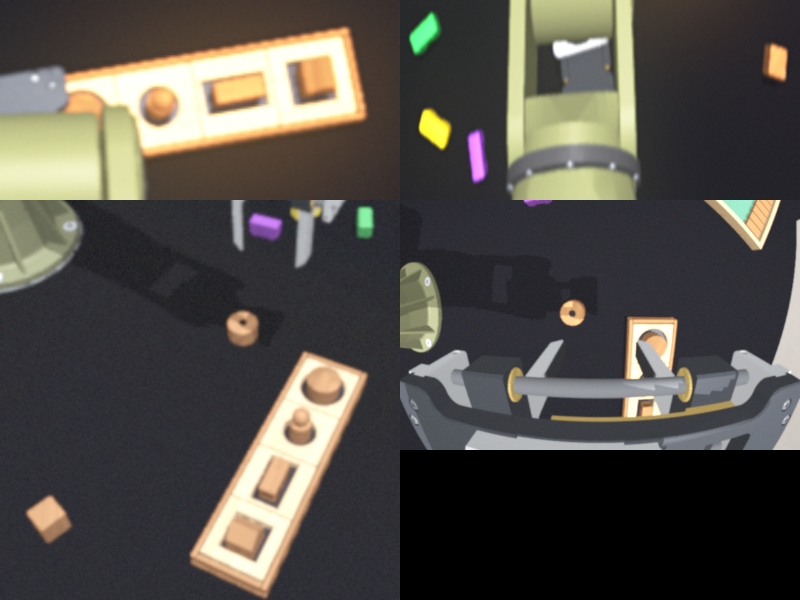

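```bash
python3 - <<'E'
from h import *
s=manip.camera('scene');cv2.imwrite('pics/endc.png',cv2.resize(s[185:335,285:405,::-1],(600,600)[:1]+(600,) if 0 else (480,600),interpolation=cv2.INTER_CUBIC))
s0=cv2.imread('pics/scene0.png')[:,:,::-1].copy()
for im in(s0,s):
    print([(c.round(1).tolist(),int(st[4])) for c,st,m in blobs(brown(im),100) if 160<c[0]<340 and 130<c[1]<320 and st[4]<2000])
E
```

```text
[([338.2, 141.3], 421), ([317.5, 173.0], 446), ([276.6, 204.6], 341), ([243.0, 248.2], 501), ([191.6, 296.8], 587), ([318.9, 300.7], 104)]
[([317.3, 172.9], 433), ([337.6, 270.4], 493), ([191.5, 296.9], 585), ([318.5, 307.8], 650)]
```

View pics/endc.png

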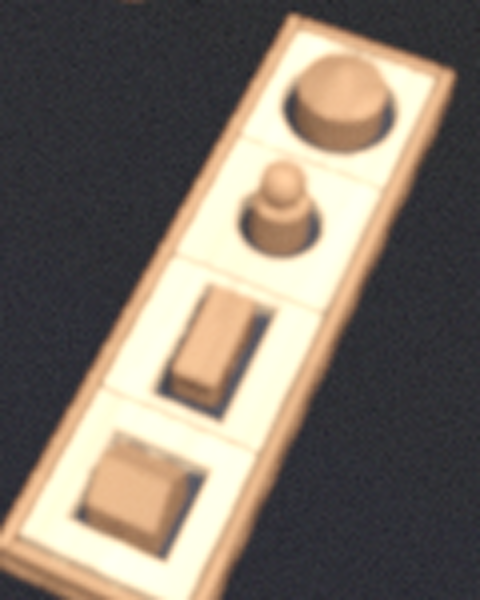

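All four stand upright on the floors of their own recesses: hut at about (342,103), doll (281,210), bus (214,345) and house (138,492) in this crop. The wheel and the block are unmoved to within 0.2 px in the scene view, and the gripper is clear. Handing in.

```bash
python3 - <<'E'
from cell import manip
print(manip.sign_off())
E
```

```text
the job is handed in; nothing more can be done
None
```

The toy village is packed and the job is handed in, at about 23 s on the robot's clock. I placed the doll, house, bus and hut in that order, each upright in its own recess.

- **Final check:** the last scene picture shows all four upright in their recesses with the open gripper clear. The wheel and block are within 0.2 px of where they started.
- **Wrist force:** the highest reading I saw was about 7 N, while closing on the hut. I only read it at the end of each move, so brief peaks between readings would not show.
- **Disagreements:**
    - The first recess positions from the top and scene cameras differed by about 4 mm. I settled them with the wrist camera.
    - Commanded heights sometimes lagged by up to 9 mm, so I re-measured before each release.
    - The gripper read 43–43.6 mm on the 44 mm hut, but the pictures showed it upright and undisturbed.

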